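Make up the blue changeover kit on the converting machine

ROBOT

A 6-joint arm with a two-finger parallel gripper is mounted at the origin on the work surface. World frame = base frame: x ahead of the robot, y to its left, z up, the work surface at z = 0. Lengths are in m, angles in rad, forces in N, time in s.
With the tool pointing down it reaches from about 0.35 to 0.775 m from the base axis. Payload 7.3 kg.
Tool frame: the origin (TCP) lies where the fingers leave the gripper's body, on its centre line; the fingertips stand 66 mm ahead of it and the grasp point (between the pads) lies 47 mm ahead of it; z points along the fingers, y is the line along which they close (so a half turn about z gives the same grasp; the last joint's range is limited). The gripper opens to 92 mm and grips with 3 to 60 N. Pads are 19 mm wide; open, the fingers measure 130 mm over their backs; the gripper's body (75 mm by 190 mm) begins 47 mm behind the grasp point.
Start: joints at [-1.408, 0.342, 1.524, -0, 1.275, -0.146], TCP at [0.16, -0.5, 0.292] pointing down, gripper open.
Joint ranges: [-2.53, 2.53], [-0.77, 2.02], [0.04, 2.7], [-1, 4.14], [0.28, 2.66], [-3.11, 3.11]. Speed limits (rad/s): [2.57, 2.57, 3.14, 3.14, 3.14, 3.14].

INTERFACE

Orientations are given as a rotation vector (axis times angle).
In Python, from rig import status, eyes, arm gives the robot as it stands.
- The arm moves only by the tool play_rows, never from a script. Its argument "increments" is a list of rows, each an object of numbers: "tx", "ty", "tz": the shift along the tool's x, y, z in mm; "spin": the turn about the tool's z in degrees. In form: [{"tx": .., "ty": .., "tz": .., "spin": ..}, ...]. A call has 1 to 12 rows; each row shifts and turns the commanded pose from where the row before left it, along the tool's axes as they then stand; what a row does not reach is not made up. A row lasts 1/10 s, in which the tool goes at most 50 mm and 8.59 degrees, less where a joint would pass 70% of its speed; a pose out of reach is approached as far as the arm can. A call with a gripper value outside its range is refused whole. "hand" is the finger opening in mm, from 0 to 91.8, set as the call begins (left out, the last holds). The fingers move at their own pace and stop on an object; "force" is the grip in N (left out, the last holds). Time passes only in rows, so rows that do not move let the fingers close. It gives the time, the measured TCP pose, the force, the opening and the grip force at its end, in the units of the state.
- status.state(): the state, without advancing time (a new reading comes with each control period).
- eyes.get_image(name): name is "scene" or "top" or "wrist"; returns a dict with "image" (384x512x3 uint8, red, green, blue), "intrinsics" (3x3 intrinsics, pixels), "eye" and "attitude" of the camera in the world; the wrist camera has in their place "mount" (4x4, takes a point from camera to tool coordinates, whose origin is the TCP and whose axes are the flange's). Camera axes: x right, y down, z forward; pixel columns grow to the right and rows downward; lengths in m; the calibration is good to about 2 mm. A picture is of the moment at which its call begins: read the wrist's pose just before it. There is no depth.
- arm.job_done(): hands the job in; it is judged then, once.
The state is a dict: "t": time; "q": joint angles; "joint_velocities": joint speeds; "tau": joint torques, N m; "ee_pos": TCP position; "tool_rot": TCP orientation; "wrist_force": force on the tool from outside, world axes, zero at the start; "torque": the same for the moment, N m; "opening": finger opening in m; "finger_force": force on a finger pad.
Only numpy, scipy, OpenCV 4.12 (cv2) and the standard library are available. Lean on these libraries where they do the work, as an engineer would, in place of code of your own. Each camera call takes 0.05 s, during which the arm holds its last target. There are 200 camera calls.

TASK

Make up the changeover kit for the blue format: put the blue guide roller, the nip-roller cartridge with the blue blocks, the blue shaft collar and the core chuck with the blue hub into the kit tray, each lying flat and upright on the floor of the foam pocket that shows its picture. Set them down, do not drop them. The orange roller and the orange collar belong to another format: leave them where they are.

Things in the scene. Friction and masses are not known exactly. Their poses are not given: they have to be found in the camera images.
- roller_blue_mid (a point): Blue-coded guide roller: white nylon cylinder with flush blue end caps, 40 mm diameter, 50 mm tall, about 0.12 kg, standing on end. The point given is its centre, 25 mm above its foot; z is its axis.
- nip_mid (a point): Nip-roller cartridge: black rubber roller 30 mm in diameter and 44 mm long, lying between two blue bearing blocks (each 18 mm long, 36 mm wide, 40 mm high); 80 mm long overall, about 0.3 kg; it does not roll. The point given is its centre, 20 mm above its underside, on the roller's axis; x runs along the roller, z up.
- collar_blue_mid (a point): Blue shaft collar: a ring with a thin clamping slit, lying flat, 48 mm outside, 25 mm bore, 24 mm high, about 0.085 kg. The point given is its centre (in the bore), 12 mm above its underside; z is its axis.
- chuck_mid (a point): Reel-core chuck, standing: aluminium base flange 56 mm in diameter and 7 mm high, then a blue hub 40 mm in diameter up to 38 mm, a 12 mm stem, and a black five-lobed knob 32 mm across from 44 mm to the top at 58 mm; about 0.22 kg. The point given is on its axis, half-way up, 29 mm above its underside (in the blue hub); z is its axis.
- roller_orange_mid (a point): Orange-coded guide roller of another format, a look-alike: the same 40 mm by 50 mm white roller with orange end caps, standing on end. The point given is its centre, 25 mm above its foot. (An oiler bottle, a roll of tape and a wrench also lie about, all beyond the work, farther than 0.74 m from the robot.)
- collar_orange_mid (a point): Orange shaft collar of another format, a look-alike: the same ring, 48 mm outside, 25 mm bore, 24 mm high, lying flat. The point given is its centre, 12 mm above its underside.
- nest_roller_floor (a point): Fixed dark foam insert 110 mm square, one of four (two by two, 111 mm apart) in a fixed aluminium tray 228 mm square, rim level with the insert tops at 20 mm, low bar handles on two sides. Smallest round pocket: 58 mm wide, 4 mm deep, white floor with a pale print of the roller from above (blue disc, grey bearing, dark centre). Point: centre of the pocket floor; z up.
- nest_collar_floor (a point): Insert like nest_roller's, same tray, top 20 mm above the work surface: round pocket 66 mm wide, 4 mm deep, white floor with a pale blue ring printed on it (48 mm outside, white centre) for the collar. Point: centre of the pocket floor, 16 mm above the work surface, 4 mm below the insert's top; z up.
- nest_chuck_floor (a point): Insert like nest_roller's, same tray: the largest round pocket, 74 mm wide, 4 mm deep, white floor with a pale print of the chuck (grey disc 56 mm, blue disc in it, dark grey five-lobed knob in the middle). Point: centre of the pocket floor, 16 mm above the work surface, 4 mm below the insert's top; z up.
- nest_nip_floor (a point): Insert like nest_roller's, same tray: the one oblong pocket, 98 x 54 mm, 4 mm deep, long side along x, white floor with a pale print of the cartridge (dark grey between two blue blocks). Point: centre of the pocket floor, 16 mm above the work surface, 4 mm below the insert's top; z up.
Mind the look-alikes: they are no part of the job. Leave any grey or white look-alike of the part that bears collar_blue_mid alone.

How it is judged:
By the outcome, as a careful person would: the job done as asked, in the order asked, and still so for the second after the job is handed in, with the robot touching nothing.
It also fails if it takes over 109 s, if anything falls off the work surface, if the arm or the gripper's body presses on something with over 40 N, if the wrist force passes 120 N, or if a joint passes its speed limit or range.

## Working session

There is one attempt and no reset: what is moved stays moved. The work goes in short steps, Python scripts to look and compute and a tool call to move; the robot and the scene stay as the last step left them, time stands still between calls to the robot, and variables do not carry over. Pictures are saved under pics/ and viewed, at most 14 in all, crops included, and the job is handed in when it is done.

Besides the shell and the picture viewer there is one more tool, called as name([rows], argument=value, ...), one row to a line, values as JSON. play_rows: Moves the arm, as the interface text tells. Its arguments: {"type":"object","properties":{"increments":{"type":"array","items":{"type":"object","properties":{"tx":{"type":"number"},"ty":{"type":"number"},"tz":{"type":"number"},"spin":{"type":"number"}}}},"hand":{"type":"number"},"force":{"type":"number"}},"required":["increments"]}

```bash
mkdir -p pics; ls; cat > h.py <<'E'
import numpy as np, cv2
from scipy.spatial.transform import Rotation as R
from rig import status, eyes, arm
def R_(a):
    a=np.array(a,float); return a if a.shape==(3,3) else R.from_rotvec(a).as_matrix()
def snap(name):
    s=status.state(); d=eyes.get_image(name)
    if 'mount' in d:
        T=np.eye(4);T[:3,:3]=R_(s['tool_rot']);T[:3,3]=s['ee_pos'];T=T@np.array(d['mount'])
        e,A=T[:3,3],T[:3,:3]
    else: e,A=np.array(d['eye']),R_(d['attitude'])
    return d['image'],np.array(d['intrinsics']),e,A
def ray(px,K,e,A,z):
    v=A@np.linalg.inv(K)@np.array([px[0],px[1],1.]); return e+v*(z-e[2])/v[2]
def save(im,n): cv2.imwrite('pics/'+n,im[...,::-1])
E
python3 - <<'E'
from h import *
for n in ('top','scene'):
    im,K,e,A=snap(n); save(im,n+'0.png'); print(n,K.round(1).tolist(),e.round(3),A.round(3).tolist())
    np.savez(n+'0.npz',im=im,K=K,e=e,A=A)
d=eyes.get_image('wrist'); print(np.round(d['mount'],3)); s=status.state(); print(s); save(d['image'],'wrist0.png')
E
```

```text
pics
top [[380.1, 0.0, 258.5], [0.0, 380.1, 189.8], [0.0, 0.0, 1.0]] [ 0.34  -0.053  1.043] [[-0.022, -0.984, 0.179], [-1.0, 0.02, -0.013], [0.009, -0.179, -0.984]]
scene [[375.3, 0.0, 257.7], [0.0, 375.3, 188.2], [0.0, 0.0, 1.0]] [ 1.218 -0.183  0.536] [[0.208, 0.57, -0.795], [0.978, -0.138, 0.157], [-0.02, -0.81, -0.586]]
[[ 0.    -0.959 -0.284  0.076]
 [ 1.    -0.     0.     0.001]
 [-0.    -0.284  0.959 -0.092]
 [ 0.     0.     0.     1.   ]]
{'t': 0.15, 'q': array([-1.40800148e+00,  3.42566549e-01,  1.52475881e+00, -2.38192725e-05,
        1.27541118e+00, -1.46046253e-01]), 'joint_velocities': array([-0.00147136, -0.0023474 , -0.00500971, -0.00115626,  0.00017352,
       -0.00084887]), 'tau': array([ 1.68358252e-03, -4.31468475e+01, -2.44354427e+01,  7.18782004e-02,
        5.37784584e-02, -8.84395081e-05]), 'ee_pos': array([ 0.15953311, -0.4999456 ,  0.2917161 ]), 'tool_rot': array([-3.10307856e+00, -4.83035601e-01,  5.08155823e-05]), 'wrist_force': array([-1.12928282, -0.51273886,  0.63302212]), 'torque': array([-0.00588789, -0.00281162, -0.03529786]), 'finger_force': 0.0, 'opening': 0.09154890270038485}
```

View pics/top0.png

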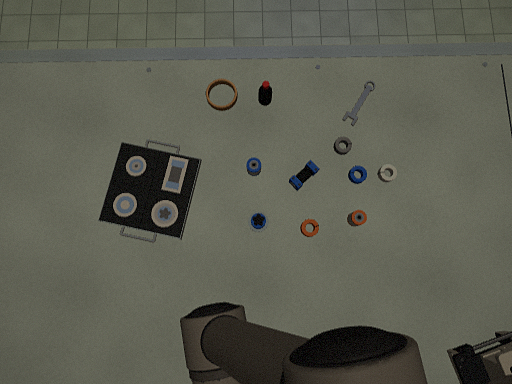

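View pics/scene0.png

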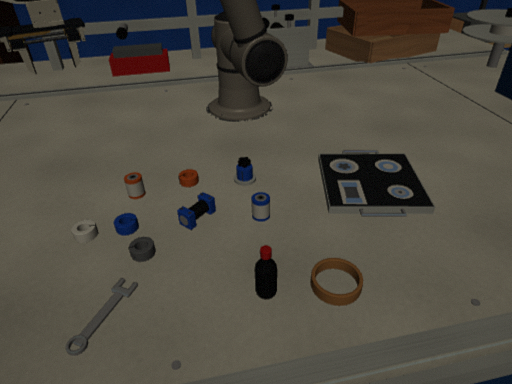

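The top view shows these things:
- **Rollers:** blue at (254,166), with the orange look-alike at (358,217).
- **Collars:** blue at (357,174), with look-alikes in orange (310,228), grey (343,145) and white (387,173).
- **Other parts:** nip at (304,175), chuck at (258,221).
- **Pockets:** roller (136,166), nip (175,174), collar (125,205), chuck (165,213).

I'll pick the blue parts and check them in a close crop.

```bash
cat > m.py <<'E'
from h import *
d=np.load('top0.npz');im,K,e,A=d['im'],d['K'],d['e'],d['A']
hsv=cv2.cvtColor(im,cv2.COLOR_RGB2HSV)
blue=cv2.inRange(hsv,(100,110,40),(125,255,255)); blue[:, :230]=0; blue[:120]=0; blue[260:]=0
blue=cv2.morphologyEx(blue,cv2.MORPH_CLOSE,np.ones((3,3)))
n,l,st,c=cv2.connectedComponentsWithStats(blue)
for i in range(1,n):
    if st[i,4]>20: print('blue',c[i].round(1),st[i], 'z=.02:',ray(c[i],K,e,A,.02).round(4),'z=.05',ray(c[i],K,e,A,.05).round(4))
w=cv2.inRange(hsv,(0,0,110),(180,120,255)); w[:, 205:]=0; w[:140]=0;w[250:]=0
cs,_=cv2.findContours(w,cv2.RETR_EXTERNAL,cv2.CHAIN_APPROX_NONE)
for k in cs:
    if cv2.contourArea(k)>60:
        P=np.array([ray(p[0],K,e,A,.016)[:2] for p in k],np.float32)*1000
        print('white',cv2.contourArea(k),k.mean(0),cv2.minAreaRect(P))
save(cv2.resize(im[120:260,90:410],None,fx=2.5,fy=2.5,interpolation=cv2.INTER_CUBIC),'crop0.png')
E
python3 m.py
```

```text
blue [253.7 164.9] [247 158  14  14 100] z=.02: [ 0.5971 -0.0545  0.02  ] z=.05 [ 0.5895 -0.0545  0.05  ]
blue [312.2 166.2] [306 160  13  13  81] z=.02: [ 0.5901 -0.2166  0.02  ] z=.05 [ 0.5828 -0.2118  0.05  ]
blue [357.9 173.7] [350 166  17  17 159] z=.02: [ 0.5663 -0.3419  0.02  ] z=.05 [ 0.5597 -0.3334  0.05  ]
blue [296.  181.4] [290 175  13  14  91] z=.02: [ 0.5482 -0.1698  0.02  ] z=.05 [ 0.5421 -0.1664  0.05  ]
blue [257.9 221.5] [251 213  15  16  97] z=.02: [ 0.44  -0.063  0.02 ] z=.05 [ 0.4371 -0.0627  0.05  ]
white 510.0 [[164.16216216 212.98648649]] ((468.9382019042969, 189.6282196044922), (71.02971649169922, 67.61320495605469), 1.6371527910232544)
white 474.0 [[193.98598131 220.92523364]] ((449.4786376953125, 101.8085708618164), (54.98842239379883, 132.69143676757812), 76.28120422363281)
white 392.0 [[124.53125  204.046875]] ((495.5731506347656, 298.5640563964844), (62.644805908203125, 60.396095275878906), 88.85633087158203)
white 104.0 [[ 94.80681818 196.82575758]] ((514.0330810546875, 386.7044982910156), (62.2386360168457, 105.5220718383789), 76.53789520263672)
white 591.0 [[174.6122449  173.97959184]] ((576.8154296875, 164.00106811523438), (51.76530075073242, 96.11477661132812), 76.6543960571289)
white 279.0 [[135.57407407 165.37037037]] ((602.86328125, 272.8499450683594), (54.35901641845703, 52.449466705322266), 1.8250802755355835)
```

View pics/crop0.png

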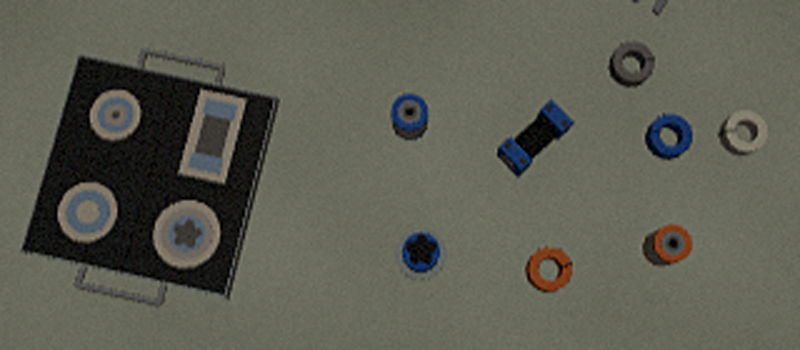

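The crop confirms the choice. The blue ring sits left of the white one and below the grey one, and the blue-capped roller, nip and chuck are clear. Pocket prints are roller top-left, nip top-right, collar bottom-left and chuck bottom-right. I'll move to a hover over the roller.

```bash
cat >> h.py <<'E'
def go(x,y,z,yaw=None):
    """print tool-axis shift (mm) in the present yaw, and spin (deg, to do after the shift)"""
    s=status.state(); M=R_(s['tool_rot']); p=np.array(s['ee_pos']); th=np.degrees(np.arctan2(M[1,0],M[0,0]))
    print('at',p.round(4),'yaw %.1f'%th,'shift',(M.T@(np.array([x,y,z])-p)*1000).round(1),
      '' if yaw is None else 'spin %.1f'%((th-yaw+180)%360-180),'F',np.round(s['wrist_force'],1),'open %.1f'%(s['opening']*1e3))
E
cat > go.py <<'E'
import sys; from h import *; go(*map(float,sys.argv[1:]))
E
python3 go.py .591 -.0545 .26
```

```text
at [ 0.1595 -0.4999  0.2917] yaw 17.7 shift [ 546.4 -293.2   32.1]  F [-1.1 -0.5  0.6] open 91.5
```

play_rows([
  {"tx": 42, "ty": -22.5},
  {"tx": 42, "ty": -22.5},
  {"tx": 42, "ty": -22.5},
  {"tx": 42, "ty": -22.5},
  {"tx": 42, "ty": -22.5},
  {"tx": 42, "ty": -22.5},
  {"tx": 42, "ty": -22.5},
  {"tx": 42, "ty": -22.5},
  {"tx": 42, "ty": -22.5},
  {"tx": 42, "ty": -22.5},
  {"tx": 42, "ty": -22.5},
  {"tx": 42, "ty": -22.5},
], hand=65, force=20)

```text
invalid input at $.increments[0]: expected keys tx, ty, tz, spin
```

```bash
python3 go.py .591 -.0545 .26
```

```text
at [ 0.1595 -0.4999  0.2917] yaw 17.7 shift [ 546.4 -293.2   32.1]  F [-1.1 -0.5  0.6] open 91.5
```

play_rows([
  {"tx": 42, "ty": -23, "tz": 0, "spin": 0},
  {"tx": 42, "ty": -23, "tz": 0, "spin": 0},
  {"tx": 42, "ty": -23, "tz": 0, "spin": 0},
  {"tx": 42, "ty": -23, "tz": 0, "spin": 0},
  {"tx": 42, "ty": -23, "tz": 0, "spin": 0},
  {"tx": 42, "ty": -23, "tz": 0, "spin": 0},
  {"tx": 42, "ty": -23, "tz": 0, "spin": 0},
  {"tx": 42, "ty": -23, "tz": 0, "spin": 0},
  {"tx": 42, "ty": -23, "tz": 0, "spin": 0},
  {"tx": 42, "ty": -23, "tz": 0, "spin": 0},
  {"tx": 42, "ty": -23, "tz": 10, "spin": 0},
  {"tx": 42, "ty": -23, "tz": 10, "spin": 0},
], hand=65, force=20)

```text
t: 1.35
ee_pos: [0.557, -0.0823, 0.272]
tool_rot: [3.104, 0.483, 0.001]
wrist_force: [0.6, -0.8, 0.0]
opening: 0.0651
finger_force: 0.0
```

```bash
python3 go.py .591 -.0545 .26
```

```text
at [ 0.557  -0.0823  0.272 ] yaw 17.7 shift [ 40.8 -16.2  12. ]  F [ 0.6 -0.8  0. ] open 65.1
```

play_rows([
  {"tx": 40, "ty": -16, "tz": 12, "spin": 0},
  {"tx": 0, "ty": 0, "tz": 0, "spin": 0},
  {"tx": 0, "ty": 0, "tz": 0, "spin": 0},
])

```text
t: 1.65
ee_pos: [0.5891, -0.0558, 0.259]
tool_rot: [-3.103, -0.486, 0.003]
wrist_force: [0.1, -0.1, 1.0]
opening: 0.0647
finger_force: 0.0
```

```bash
cat > w.py <<'E'
# wrist look: w.py name z  -> blue blobs on plane z
import sys; from h import *
im,K,e,A=snap('wrist'); z=float(sys.argv[2]); save(im,sys.argv[1]+'.png'); np.savez(sys.argv[1]+'.npz',im=im,K=K,e=e,A=A)
hsv=cv2.cvtColor(im,cv2.COLOR_RGB2HSV)
b=cv2.morphologyEx(cv2.inRange(hsv,(100,110,40),(125,255,255)),cv2.MORPH_OPEN,np.ones((3,3)))
for k in cv2.findContours(b,cv2.RETR_EXTERNAL,cv2.CHAIN_APPROX_NONE)[0]:
    if cv2.contourArea(k)<150: continue
    P=np.array([ray(p[0],K,e,A,z)[:2] for p in k],np.float32)*1000
    c,r=cv2.minEnclosingCircle(P); print('px',k.mean(0).round(),'area',cv2.contourArea(k),'circ',np.round(c,1),'r %.1f'%r,'rect',[np.round(v,1) for v in cv2.minAreaRect(P)])
E
python3 w.py wr1 .05; python3 go.py .591 -.0545 .26
```

```text
px [[469. 246.]] area 285.5 circ [ 588.4 -309.6] r 22.0 rect [array([ 592.3, -310.6]), array([44.1, 12.5]), np.float64(76.0)]
px [[383. 218.]] area 566.0 circ [ 593.7 -201. ] r 25.8 rect [array([ 595., -202.]), array([49.9, 20.4]), np.float64(49.8)]
px [[257. 178.]] area 990.0 circ [593.1 -55. ] r 19.9 rect [array([592.8, -55.3]), array([38.2, 37.4]), np.float64(17.8)]
at [ 0.5888 -0.0567  0.2598] yaw 17.7 shift [ 2.8 -1.4 -0.2]  F [-0.2 -0.6  0.8] open 65.0
```

View pics/wr1.png

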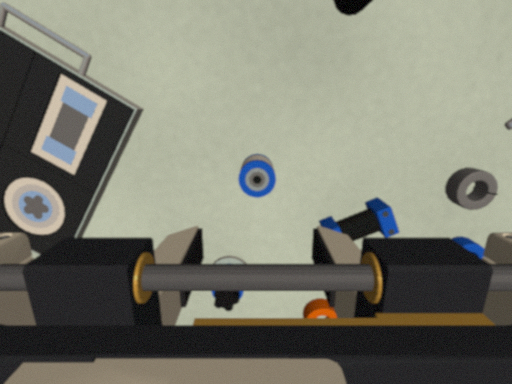

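The wrist view shows the blue-capped roller centred at px (257,178), with the cap circle at (593,-55) mm and radius 19.9. I'll grasp it.

play_rows([
  {"tx": 4.5, "ty": -0.3, "tz": 45, "spin": 0},
  {"tx": 0, "ty": 0, "tz": 45, "spin": 0},
  {"tx": 0, "ty": 0, "tz": 45, "spin": 0},
  {"tx": 0, "ty": 0, "tz": 30, "spin": 0},
  {"tx": 0, "ty": 0, "tz": 16, "spin": 0},
  {"tx": 0, "ty": 0, "tz": 0, "spin": 0},
  {"tx": 0, "ty": 0, "tz": 0, "spin": 0},
])

```text
t: 2.4
ee_pos: [0.5934, -0.0561, 0.0803]
tool_rot: [3.104, 0.481, 0.002]
wrist_force: [0.8, -0.9, 0.1]
opening: 0.0651
finger_force: 0.0
```

play_rows([
  {"tx": 0, "ty": 0, "tz": 0, "spin": 0},
  {"tx": 0, "ty": 0, "tz": 0, "spin": 0},
  {"tx": 0, "ty": 0, "tz": 0, "spin": 0},
  {"tx": 0, "ty": 0, "tz": 0, "spin": 0},
  {"tx": 0, "ty": 0, "tz": 0, "spin": 0},
], hand=30, force=20)

```text
t: 2.9
ee_pos: [0.5936, -0.055, 0.08]
tool_rot: [3.104, 0.483, 0.001]
wrist_force: [-1.2, 0.7, 5.9]
opening: 0.0399
finger_force: 20.0
```

```bash
python3 go.py .603 .273 .16
```

```text
at [ 0.5936 -0.055   0.08  ] yaw 17.7 shift [ 108.8 -309.5  -80.1]  F [-1.2  0.7  5.9] open 39.9
```

play_rows([
  {"tx": 0, "ty": 0, "tz": -20, "spin": 0},
  {"tx": 0, "ty": 0, "tz": -40, "spin": 0},
  {"tx": -1.5, "ty": -34, "tz": -25, "spin": 0},
  {"tx": -1.5, "ty": -34, "tz": -25, "spin": 0},
  {"tx": -1.5, "ty": -34, "tz": -25, "spin": 0},
  {"tx": -1.5, "ty": -34, "tz": -25, "spin": 0},
  {"tx": -1.5, "ty": -34, "tz": -25, "spin": 0},
  {"tx": -1.5, "ty": -34, "tz": -25, "spin": 0},
  {"tx": -1.5, "ty": -34, "tz": 0, "spin": 0},
  {"tx": -1.5, "ty": -34, "tz": 0, "spin": 0},
  {"tx": 0, "ty": 0, "tz": 0, "spin": 0},
  {"tx": 0, "ty": 0, "tz": 0, "spin": 0},
])

```text
t: 4.1
ee_pos: [0.4988, 0.2009, 0.2889]
tool_rot: [3.103, 0.486, -0.001]
wrist_force: [-0.3, -0.2, -0.7]
opening: 0.0396
finger_force: 20.0
```

```bash
cat > n.py <<'E'
from h import *
im,K,e,A=snap('wrist'); save(im,'wr2.png')
hsv=cv2.cvtColor(im,cv2.COLOR_RGB2HSV)
# dark foam -> enclosed pale pockets
dark=cv2.inRange(hsv,(0,0,0),(180,255,60))
cs,hr=cv2.findContours(dark,cv2.RETR_CCOMP,cv2.CHAIN_APPROX_NONE)
for k,h in zip(cs,hr[0]):
    if h[3]>=0 and cv2.contourArea(k)>800:
        P=np.array([ray(p[0],K,e,A,.018)[:2] for p in k],np.float32)*1000
        print('px',k.mean(0).round(),cv2.contourArea(k),np.round(cv2.minEnclosingCircle(P)[0],1),[np.round(v,1) for v in cv2.minAreaRect(P)])
go(.603,.273,.16)
E
python3 n.py
```

```text
px [[182. 149.]] 2590.5 [495.9 295.2] [array([496.1, 296.4]), array([71.2, 72.2]), np.float64(61.8)]
at [0.4992 0.2002 0.2889] yaw 17.7 shift [121.1 -37.9 128.8]  F [-0.1 -0.4 -1.3] open 39.6
```

View pics/wr2.png

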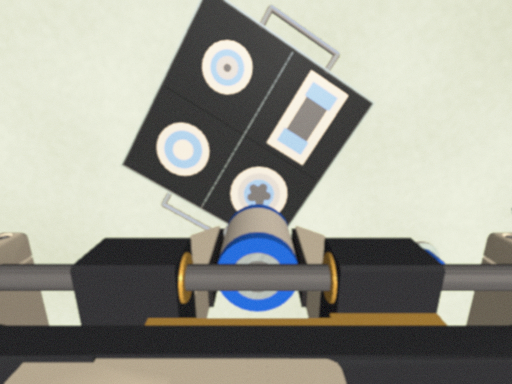

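The view shows the roller pocket at px (227,68), collar at (183,149) and nip at (308,118). The chuck pocket is partly hidden by the held roller. My mask missed two of them, so I'll loosen the threshold.

```bash
sed -i 's/255,60)/255,110)/; s/,.wr2.png.)/,"wr2b.png")/; s/>800/>400/; s/,0,0),(180/,0,0),(180/' n.py; sed -i 's/^dark=.*/dark=cv2.morphologyEx(cv2.inRange(hsv,(0,0,0),(180,60,110)),cv2.MORPH_CLOSE,np.ones((3,3)))/' n.py; python3 n.py
```

```text
px [[309. 313.]] 7849.5 [320.1  64.8] [array([324.8,  66.1]), array([ 66.1, 488.9]), np.float64(17.7)]
px [[182. 149.]] 2402.5 [496.3 295.8] [array([495.9, 296. ]), array([69.6, 68.5]), np.float64(61.7)]
px [[306. 117.]] 4080.5 [577.9 162.2] [array([577.7, 162.2]), array([ 58.3, 102.1]), np.float64(76.5)]
px [[226.  67.]] 2362.0 [603.9 269.6] [array([603.9, 269.7]), array([60.7, 60.6]), np.float64(63.2)]
at [0.4994 0.1998 0.2889] yaw 17.7 shift [121.  -38.4 128.8]  F [-0.2  0.1 -0.7] open 39.6
```

play_rows([
  {"tx": 30, "ty": -9, "tz": 20, "spin": 0},
  {"tx": 30, "ty": -9, "tz": 30, "spin": 0},
  {"tx": 30, "ty": -9, "tz": 30, "spin": 0},
  {"tx": 30.5, "ty": -8.6, "tz": 30, "spin": 0},
  {"tx": 0, "ty": 0, "tz": 35, "spin": 0},
  {"tx": 0, "ty": 0, "tz": 25, "spin": 0},
  {"tx": 0, "ty": 0, "tz": 10, "spin": 0},
  {"tx": 0, "ty": 0, "tz": 0, "spin": 0},
  {"tx": 0, "ty": 0, "tz": 0, "spin": 0},
  {"tx": 0, "ty": 0, "tz": 0, "spin": 0},
])

```text
t: 5.2
ee_pos: [0.6043, 0.271, 0.1113]
tool_rot: [-3.104, -0.482, -0.006]
wrist_force: [-0.5, 0.7, -1.3]
opening: 0.0397
finger_force: 20.0
```

```bash
python3 go.py .6035 .2705 .096
```

```text
at [0.6043 0.271  0.1113] yaw 17.7 shift [-0.9  0.2 15.3]  F [-0.5  0.7 -1.3] open 39.7
```

play_rows([
  {"tx": 0, "ty": 0, "tz": 7, "spin": 0},
  {"tx": 0, "ty": 0, "tz": 5, "spin": 0},
  {"tx": 0, "ty": 0, "tz": 2, "spin": 0},
  {"tx": 0, "ty": 0, "tz": 0.5, "spin": 0},
  {"tx": 0, "ty": 0, "tz": 0.5, "spin": 0},
  {"tx": 0, "ty": 0, "tz": 0, "spin": 0},
  {"tx": 0, "ty": 0, "tz": 0, "spin": 0},
])

```text
t: 5.9
ee_pos: [0.603, 0.271, 0.0959]
tool_rot: [3.104, 0.484, 0.001]
wrist_force: [-4.3, -2.2, 10.5]
opening: 0.0392
finger_force: 20.0
```

Contact is felt at 10 N, so the roller is on the floor. I'll release it and rise.

play_rows([
  {"tx": 0, "ty": 0, "tz": 0, "spin": 0},
  {"tx": 0, "ty": 0, "tz": 0, "spin": 0},
  {"tx": 0, "ty": 0, "tz": 0, "spin": 0},
  {"tx": 0, "ty": 0, "tz": -15, "spin": 0},
  {"tx": 0, "ty": 0, "tz": -40, "spin": 0},
  {"tx": 0, "ty": 0, "tz": -50, "spin": 0},
  {"tx": 0, "ty": 0, "tz": -50, "spin": 0},
  {"tx": 0, "ty": 0, "tz": -10, "spin": 0},
  {"tx": 0, "ty": 0, "tz": 0, "spin": 0},
], hand=62)

```text
t: 6.8
ee_pos: [0.6039, 0.2713, 0.2629]
tool_rot: [-3.103, -0.483, -0.01]
wrist_force: [-0.4, 0.0, 0.0]
opening: 0.0621
finger_force: 0.0
```

```bash
python3 w.py wr3 .066;python3 go.py .566 -.19 .26 -48
```

```text
px [[257. 189.]] area 1147.0 circ [601.8 269. ] r 20.9 rect [array([601.7, 268.7]), array([40.6, 40.4]), np.float64(17.7)]
at [0.6031 0.271  0.26  ] yaw 17.7 shift [-1.755e+02  4.279e+02 -2.000e-01] spin 65.7 F [ 0.5  0.4 -0.8] open 62.0
```

play_rows([
  {"tx": -17, "ty": 42.5, "tz": 0, "spin": 0},
  {"tx": -17.5, "ty": 43, "tz": 0, "spin": 0},
  {"tx": -17.5, "ty": 43, "tz": 0, "spin": 0},
  {"tx": -17.5, "ty": 43, "tz": 0, "spin": 0},
  {"tx": -17.5, "ty": 43, "tz": 0, "spin": 0},
  {"tx": -17.5, "ty": 43, "tz": 0, "spin": 0},
  {"tx": -17.5, "ty": 43, "tz": 0, "spin": 0},
  {"tx": -17.5, "ty": 43, "tz": 0, "spin": 0},
  {"tx": -17.5, "ty": 43, "tz": 0, "spin": 0},
  {"tx": -17.5, "ty": 43, "tz": 0, "spin": 0},
])

```text
t: 7.85
ee_pos: [0.5662, -0.1927, 0.2567]
tool_rot: [-3.102, -0.483, 0.006]
wrist_force: [0.7, -0.7, -0.2]
opening: 0.0618
finger_force: 0.0
```

play_rows([
  {"tx": 0, "ty": 0, "tz": 0, "spin": 8.2},
  {"tx": 0, "ty": 0, "tz": 0, "spin": 8.2},
  {"tx": 0, "ty": 0, "tz": 0, "spin": 8.2},
  {"tx": 0, "ty": 0, "tz": 0, "spin": 8.2},
  {"tx": 0, "ty": 0, "tz": 0, "spin": 8.2},
  {"tx": 0, "ty": 0, "tz": 0, "spin": 8.2},
  {"tx": 0, "ty": 0, "tz": 0, "spin": 8.2},
  {"tx": 0, "ty": 0, "tz": 0, "spin": 8.2},
  {"tx": 0, "ty": 0, "tz": 0, "spin": 0},
  {"tx": 0, "ty": 0, "tz": 0, "spin": 0},
])

```text
t: 8.85
ee_pos: [0.5669, -0.191, 0.2576]
tool_rot: [-2.873, 1.27, 0.005]
wrist_force: [0.0, -0.7, 0.4]
opening: 0.0621
finger_force: 0.0
```

```bash
python3 w.py wr4 .04;python3 go.py .566 -.19 .26 -48
```

```text
px [[261. 305.]] area 576.5 circ [454.1 -76.8] r 24.4 rect [array([456.2, -78.2]), array([36.8, 38.3]), np.float64(42.2)]
px [[255. 205.]] area 437.5 circ [ 548.2 -171.8] r 19.0 rect [array([ 549.3, -172.2]), array([33.9, 21.3]), np.float64(42.3)]
px [[258. 152.]] area 501.5 circ [ 588.2 -216.1] r 18.1 rect [array([ 588.5, -216.1]), array([33.2, 20.2]), np.float64(42.3)]
px [[352.  73.]] area 1731.5 circ [ 571.3 -336.6] r 23.6 rect [array([ 571.3, -336.8]), array([46.4, 43.3]), np.float64(46.3)]
at [ 0.5671 -0.191   0.2579] yaw -47.7 shift [-1.5  0.1 -2.1] spin 0.3 F [ 0.5 -0.4 -0.7] open 62.4
```

View pics/wr4.png

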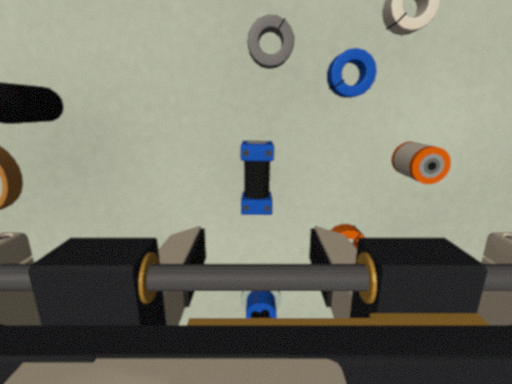

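The nip's two blue blocks are at px (255,205) and (258,152), so the centre is about (569,-194) mm and the yaw is aligned at -48°. I'll grasp across the rubber roller.

play_rows([
  {"tx": 3.5, "ty": 0.9, "tz": 45, "spin": 0.3},
  {"tx": 0, "ty": 0, "tz": 45, "spin": 0},
  {"tx": 0, "ty": 0, "tz": 45, "spin": 0},
  {"tx": 0, "ty": 0, "tz": 32, "spin": 0},
  {"tx": 0, "ty": 0, "tz": 16, "spin": 0},
  {"tx": 0, "ty": 0, "tz": 0, "spin": 0},
  {"tx": 0, "ty": 0, "tz": 0, "spin": 0},
  {"tx": 0, "ty": 0, "tz": 0, "spin": 0},
])

```text
t: 9.7
ee_pos: [0.5699, -0.1948, 0.0776]
tool_rot: [2.868, -1.282, 0.004]
wrist_force: [0.2, -0.0, 0.6]
opening: 0.0621
finger_force: 0.0
```

play_rows([
  {"tx": 0, "ty": 0, "tz": 0, "spin": 0},
  {"tx": 0, "ty": 0, "tz": 0, "spin": 0},
  {"tx": 0, "ty": 0, "tz": 0, "spin": 0},
  {"tx": 0, "ty": 0, "tz": 0, "spin": 0},
  {"tx": 0, "ty": 0, "tz": 0, "spin": 0},
  {"tx": 0, "ty": 0, "tz": 0, "spin": 0},
], hand=20, force=30)

```text
t: 10.3
ee_pos: [0.5693, -0.1944, 0.0765]
tool_rot: [-2.868, 1.283, -0.001]
wrist_force: [-0.0, 0.7, 2.2]
opening: 0.0294
finger_force: 30.0
```

```bash
python3 go.py .5775 .1625 .17 -13.5
```

```text
at [ 0.5693 -0.1944  0.0765] yaw -48.2 shift [-260.6 -244.   -93.6] spin -34.7 F [-0.   0.7  2.2] open 29.4
```

play_rows([
  {"tx": 0, "ty": 0, "tz": -15, "spin": 0},
  {"tx": 0, "ty": 0, "tz": -30, "spin": 0},
  {"tx": 0, "ty": 0, "tz": -30, "spin": 0},
  {"tx": 0, "ty": 0, "tz": -25, "spin": 0},
  {"tx": 0, "ty": 0, "tz": 0, "spin": -6.9},
  {"tx": 0, "ty": 0, "tz": 0, "spin": -7},
  {"tx": 0, "ty": 0, "tz": 0, "spin": -7},
  {"tx": 0, "ty": 0, "tz": 0, "spin": -7},
  {"tx": 0, "ty": 0, "tz": 0, "spin": -6.9},
  {"tx": 0, "ty": 0, "tz": 0, "spin": 0},
])

```text
t: 11.3
ee_pos: [0.5689, -0.1943, 0.1767]
tool_rot: [3.12, -0.365, -0.0]
wrist_force: [-0.5, -0.2, -2.9]
opening: 0.0293
finger_force: 30.0
```

play_rows([
  {"tx": -6, "ty": -28, "tz": 0, "spin": 0},
  {"tx": -8.4, "ty": -39, "tz": 0, "spin": 0},
  {"tx": -8.4, "ty": -39, "tz": 0, "spin": 0},
  {"tx": -8.4, "ty": -39, "tz": 0, "spin": 0},
  {"tx": -8.4, "ty": -39, "tz": 0, "spin": 0},
  {"tx": -8.4, "ty": -39, "tz": 0, "spin": 0},
  {"tx": -8.4, "ty": -39, "tz": 0, "spin": 0},
  {"tx": -8.4, "ty": -39, "tz": 0, "spin": 0},
  {"tx": -8.4, "ty": -39, "tz": 0, "spin": 0},
  {"tx": -2, "ty": -9, "tz": 0, "spin": 0},
  {"tx": 0, "ty": 0, "tz": 0, "spin": 0},
  {"tx": 0, "ty": 0, "tz": 0, "spin": 0},
])

```text
t: 12.5
ee_pos: [0.5769, 0.1616, 0.1762]
tool_rot: [3.119, -0.369, -0.0]
wrist_force: [0.9, -0.8, -2.2]
opening: 0.029
finger_force: 30.0
```

```bash
python3 go.py .5775 .1625 .0925 -13.5; python3 - <<'E'
from h import *
im,*_=snap('wrist'); save(im,'wr5.png')
E
```

```text
at [0.5769 0.1616 0.1762] yaw -13.5 shift [ 0.4 -1.1 83.7] spin 0.0 F [ 0.9 -0.8 -2.2] open 29.0
```

View pics/wr5.png

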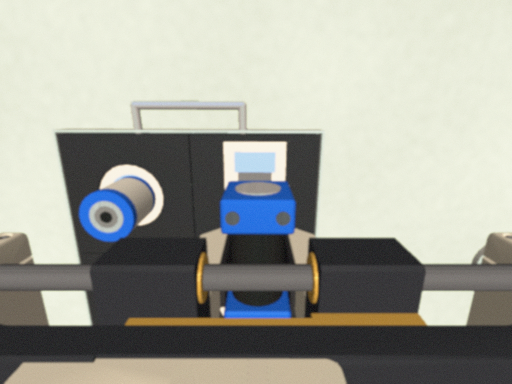

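The held cartridge (block at px 257,208) is parallel to the oblong pocket at (255,165), and the roller stands in its pocket at (118,205). I'll lower the cartridge.

play_rows([
  {"tx": 0.4, "ty": -1, "tz": 25, "spin": 0},
  {"tx": 0, "ty": 0, "tz": 25, "spin": 0},
  {"tx": 0, "ty": 0, "tz": 15, "spin": 0},
  {"tx": 0, "ty": 0, "tz": 9, "spin": 0},
  {"tx": 0, "ty": 0, "tz": 3, "spin": 0},
  {"tx": 0, "ty": 0, "tz": 2, "spin": 0},
  {"tx": 0, "ty": 0, "tz": 1, "spin": 0},
  {"tx": 0, "ty": 0, "tz": 0, "spin": 0},
  {"tx": 0, "ty": 0, "tz": 0, "spin": 0},
])

```text
t: 13.45
ee_pos: [0.5778, 0.1634, 0.0968]
tool_rot: [-3.12, 0.367, -0.002]
wrist_force: [0.3, -0.2, -2.4]
opening: 0.0293
finger_force: 30.0
```

```bash
python3 go.py .5775 .1625 .0925 -13.5
```

```text
at [0.5778 0.1634 0.0968] yaw -13.4 shift [-0.1  1.   4.3] spin 0.1 F [ 0.3 -0.2 -2.4] open 29.3
```

play_rows([
  {"tx": 0, "ty": 0.7, "tz": 1.5, "spin": 0},
  {"tx": 0, "ty": 0, "tz": 1, "spin": 0},
  {"tx": 0, "ty": 0, "tz": 1, "spin": 0},
  {"tx": 0, "ty": 0, "tz": 0.5, "spin": 0},
  {"tx": 0, "ty": 0, "tz": 0.5, "spin": 0},
  {"tx": 0, "ty": 0, "tz": 0, "spin": 0},
  {"tx": 0, "ty": 0, "tz": 0, "spin": 0},
])

```text
t: 14.15
ee_pos: [0.5773, 0.1627, 0.0924]
tool_rot: [3.12, -0.367, 0.0]
wrist_force: [-3.0, -1.3, 4.8]
opening: 0.0291
finger_force: 30.0
```

Contact. I'll release the cartridge and rise.

play_rows([
  {"tx": 0, "ty": 0, "tz": 0, "spin": 0},
  {"tx": 0, "ty": 0, "tz": 0, "spin": 0},
  {"tx": 0, "ty": 0, "tz": 0, "spin": 0},
  {"tx": 0, "ty": 0, "tz": -15, "spin": 0},
  {"tx": 0, "ty": 0, "tz": -40, "spin": 0},
  {"tx": 0, "ty": 0, "tz": -50, "spin": 0},
  {"tx": 0, "ty": 0, "tz": -50, "spin": 0},
  {"tx": 0, "ty": 0, "tz": -10, "spin": 0},
  {"tx": 0, "ty": 0, "tz": 0, "spin": 0},
], hand=64)

```text
t: 15.05
ee_pos: [0.5782, 0.1629, 0.259]
tool_rot: [-3.119, 0.367, -0.008]
wrist_force: [-0.6, -1.0, -0.4]
opening: 0.0639
finger_force: 0.0
```

```bash
python3 w.py wr6 .056;python3 go.py .567 -.34 .26 45
```

```text
px [[462. 235.]] area 612.0 circ [468.  -45.1] r 26.6 rect [array([469.3, -45.6]), array([51.8, 23.5]), np.float64(51.3)]
px [[258. 216.]] area 511.5 circ [544.5 168.9] r 20.3 rect [array([546.3, 168.2]), array([37.1, 24.1]), np.float64(76.6)]
px [[149. 189.]] area 1241.5 circ [600.7 273.4] r 22.3 rect [array([600.4, 273.5]), array([43.1, 41.5]), np.float64(76.6)]
px [[258. 160.]] area 514.5 circ [605.  154.3] r 18.4 rect [array([604.5, 154.4]), array([33. , 21.6]), np.float64(76.6)]
at [0.5773 0.1627 0.2566] yaw -13.4 shift [106.5 491.4  -3.4] spin -58.4 F [-0.4 -0.1 -0.6] open 63.9
```

play_rows([
  {"tx": 9, "ty": 41, "tz": 0, "spin": 0},
  {"tx": 9.7, "ty": 45, "tz": 0, "spin": 0},
  {"tx": 9.7, "ty": 45, "tz": 0, "spin": 0},
  {"tx": 9.7, "ty": 45, "tz": 0, "spin": 0},
  {"tx": 9.7, "ty": 45, "tz": 0, "spin": 0},
  {"tx": 9.7, "ty": 45, "tz": 0, "spin": 0},
  {"tx": 9.7, "ty": 45, "tz": 0, "spin": 0},
  {"tx": 9.7, "ty": 45, "tz": 0, "spin": 0},
  {"tx": 9.7, "ty": 45, "tz": 0, "spin": 0},
  {"tx": 9.7, "ty": 45, "tz": 0, "spin": 0},
  {"tx": 9.7, "ty": 45, "tz": 0, "spin": 0},
  {"tx": 0, "ty": 0, "tz": 0, "spin": 0},
])

```text
t: 16.3
ee_pos: [0.5647, -0.3449, 0.2526]
tool_rot: [-3.119, 0.376, 0.007]
wrist_force: [-0.8, -0.4, 0.3]
opening: 0.064
finger_force: 0.0
```

play_rows([
  {"tx": 0, "ty": 0, "tz": 0, "spin": -8.3},
  {"tx": 0, "ty": 0, "tz": 0, "spin": -8.3},
  {"tx": 0, "ty": 0, "tz": 0, "spin": -8.3},
  {"tx": 0, "ty": 0, "tz": 0, "spin": -8.3},
  {"tx": 0, "ty": 0, "tz": 0, "spin": -8.3},
  {"tx": 0, "ty": 0, "tz": 0, "spin": -8.3},
  {"tx": 0, "ty": 0, "tz": 0, "spin": -8.3},
  {"tx": 0, "ty": 0, "tz": 0, "spin": 0},
  {"tx": 0, "ty": 0, "tz": 0, "spin": 0},
])

```text
t: 17.2
ee_pos: [0.5664, -0.3388, 0.2549]
tool_rot: [-2.905, -1.188, 0.002]
wrist_force: [1.1, -0.2, 0.4]
opening: 0.0639
finger_force: 0.0
```

```bash
python3 w.py wr7 .024;python3 go.py .567 -.34 .26 45
```

```text
px [[261. 177.]] area 1238.0 circ [ 568.7 -341.8] r 24.1 rect [array([ 569.1, -341.7]), array([46.7, 44.6]), np.float64(44.5)]
px [[ 7. 85.]] area 358.0 circ [452.2 -83.9] r 15.2 rect [array([453. , -85.3]), array([26.9, 17.3]), np.float64(30.3)]
at [ 0.5664 -0.339   0.2553] yaw 44.5 shift [-0.3  1.1 -4.7] spin -0.5 F [-0.1 -0.8 -0.6] open 64.0
```

View pics/wr7.png

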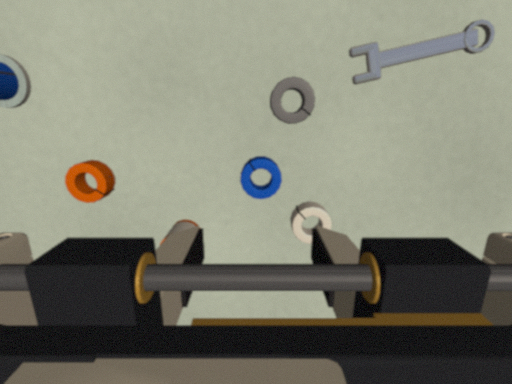

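The blue collar is at px (261,177), with grey at (293,100) and white at (311,224). Both look-alikes are clear of the fingers, which close along the image's horizontal. I'll grasp at (568.7,-341.7).

play_rows([
  {"tx": -0.3, "ty": 3.5, "tz": 45, "spin": 0},
  {"tx": 0, "ty": 0, "tz": 45, "spin": 0},
  {"tx": 0, "ty": 0, "tz": 45, "spin": 0},
  {"tx": 0, "ty": 0, "tz": 30, "spin": 0},
  {"tx": 0, "ty": 0, "tz": 16, "spin": 0},
  {"tx": 0, "ty": 0, "tz": 0, "spin": 0},
  {"tx": 0, "ty": 0, "tz": 0, "spin": 0},
  {"tx": 0, "ty": 0, "tz": 0, "spin": 0},
])

```text
t: 18.05
ee_pos: [0.5699, -0.3429, 0.0781]
tool_rot: [2.903, 1.192, 0.003]
wrist_force: [0.2, -0.2, -0.4]
opening: 0.0637
finger_force: 0.0
```

```bash
python3 go.py .5687 -.3417 .074
```

```text
at [ 0.5699 -0.3429  0.0781] yaw 44.7 shift [-0.  -1.7  4. ]  F [ 0.2 -0.2 -0.4] open 63.7
```

play_rows([
  {"tx": 0, "ty": -1, "tz": 3, "spin": 0},
  {"tx": 0, "ty": 0, "tz": 0, "spin": 0},
  {"tx": 0, "ty": 0, "tz": 0, "spin": 0},
])

```text
t: 18.35
ee_pos: [0.5683, -0.3415, 0.0733]
tool_rot: [2.905, 1.194, 0.001]
wrist_force: [0.3, 0.7, -0.7]
opening: 0.0645
finger_force: 0.0
```

play_rows([
  {"tx": 0, "ty": 0, "tz": 0, "spin": 0},
  {"tx": 0, "ty": 0, "tz": 0, "spin": 0},
  {"tx": 0, "ty": 0, "tz": 0, "spin": 0},
  {"tx": 0, "ty": 0, "tz": 0, "spin": 0},
  {"tx": 0, "ty": 0, "tz": 0, "spin": 0},
], hand=38, force=20)

```text
t: 18.85
ee_pos: [0.5682, -0.3415, 0.0728]
tool_rot: [2.906, 1.194, -0.0]
wrist_force: [-0.3, -0.0, 1.3]
opening: 0.048
finger_force: 20.0
```

```bash
python3 go.py .496 .297 .17 -13.5
```

```text
at [ 0.5682 -0.3415  0.0728] yaw 44.7 shift [ 397.7 -504.7  -97.3] spin 58.2 F [-0.3 -0.   1.3] open 48.0
```

play_rows([
  {"tx": 0, "ty": 0, "tz": -15, "spin": 0},
  {"tx": 0, "ty": 0, "tz": -35, "spin": 0},
  {"tx": 0, "ty": 0, "tz": -40, "spin": 0},
  {"tx": 17.7, "ty": -22.5, "tz": -10, "spin": 0},
  {"tx": 28, "ty": -35.7, "tz": 0, "spin": 0},
  {"tx": 28, "ty": -35.7, "tz": 0, "spin": 0},
  {"tx": 28, "ty": -35.7, "tz": 0, "spin": 0},
  {"tx": 28, "ty": -35.7, "tz": 0, "spin": 0},
  {"tx": 28, "ty": -35.7, "tz": 0, "spin": 0},
])

```text
t: 19.75
ee_pos: [0.5386, -0.086, 0.1739]
tool_rot: [2.905, 1.194, 0.002]
wrist_force: [1.4, 0.0, -0.3]
opening: 0.0479
finger_force: 20.0
```

play_rows([
  {"tx": 28, "ty": -35.7, "tz": 0, "spin": 0},
  {"tx": 28, "ty": -35.7, "tz": 0, "spin": 0},
  {"tx": 28, "ty": -35.7, "tz": 0, "spin": 0},
  {"tx": 28, "ty": -35.7, "tz": 0, "spin": 0},
  {"tx": 28, "ty": -35.7, "tz": 0, "spin": 0},
  {"tx": 28, "ty": -35.7, "tz": 0, "spin": 0},
  {"tx": 28, "ty": -35.7, "tz": 0, "spin": 0},
  {"tx": 16, "ty": -18, "tz": 0, "spin": 0},
  {"tx": 0, "ty": 0, "tz": 0, "spin": 0},
  {"tx": 0, "ty": 0, "tz": 0, "spin": 0},
  {"tx": 0, "ty": 0, "tz": 0, "spin": 0},
])

```text
t: 20.85
ee_pos: [0.5014, 0.2509, 0.1731]
tool_rot: [2.906, 1.193, 0.0]
wrist_force: [-1.5, -0.5, -1.1]
opening: 0.048
finger_force: 20.0
```

```bash
python3 go.py .496 .2965 .0888; python3 - <<'E'
from h import *
im,*_=snap('wrist'); save(im,'wr8.png')
E
```

```text
at [0.5014 0.2509 0.1731] yaw 44.6 shift [ 28.2 -36.3  84.2]  F [-1.5 -0.5 -1.1] open 48.0
```

View pics/wr8.png

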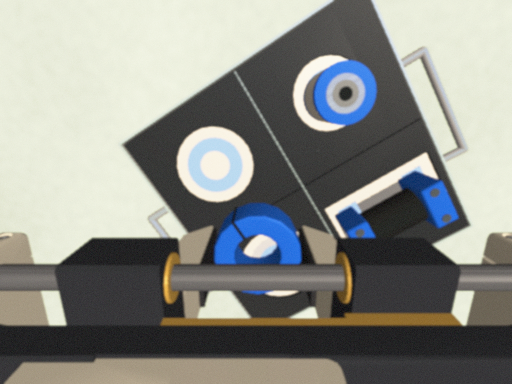

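One row short, as I had miscounted. The ring pocket is at px (215,163), and the roller and nip are sitting in theirs. I'll do the remaining shift and then lower.

play_rows([
  {"tx": 14, "ty": -18, "tz": 0, "spin": 0},
  {"tx": 14.2, "ty": -18.3, "tz": 10, "spin": 0},
  {"tx": 0, "ty": 0, "tz": 25, "spin": 0},
  {"tx": 0, "ty": 0, "tz": 25, "spin": 0},
  {"tx": 0, "ty": 0, "tz": 12, "spin": 0},
  {"tx": 0, "ty": 0, "tz": 6, "spin": 0},
  {"tx": 0, "ty": 0, "tz": 1, "spin": 0},
  {"tx": 0, "ty": 0, "tz": 0, "spin": 0},
  {"tx": 0, "ty": 0, "tz": 0, "spin": 0},
])

```text
t: 21.8
ee_pos: [0.4964, 0.2976, 0.0948]
tool_rot: [2.906, 1.194, 0.003]
wrist_force: [-0.6, -0.0, -0.7]
opening: 0.048
finger_force: 20.0
```

```bash
python3 go.py .496 .2965 .0888
```

```text
at [0.4964 0.2976 0.0948] yaw 44.7 shift [-1.   0.5  6. ]  F [-0.6 -0.  -0.7] open 48.0
```

play_rows([
  {"tx": 0, "ty": 0, "tz": 2.5, "spin": 0},
  {"tx": 0, "ty": 0, "tz": 1.5, "spin": 0},
  {"tx": 0, "ty": 0, "tz": 1, "spin": 0},
  {"tx": 0, "ty": 0, "tz": 0.5, "spin": 0},
  {"tx": 0, "ty": 0, "tz": 0.5, "spin": 0},
  {"tx": 0, "ty": 0, "tz": 0, "spin": 0},
  {"tx": 0, "ty": 0, "tz": 0, "spin": 0},
])

```text
t: 22.5
ee_pos: [0.4957, 0.2976, 0.0887]
tool_rot: [2.905, 1.195, 0.001]
wrist_force: [-2.4, -2.2, 8.3]
opening: 0.0477
finger_force: 20.0
```

play_rows([
  {"tx": 0, "ty": 0, "tz": 0, "spin": 0},
  {"tx": 0, "ty": 0, "tz": 0, "spin": 0},
  {"tx": 0, "ty": 0, "tz": 0, "spin": 0},
  {"tx": 0, "ty": 0, "tz": -15, "spin": 0},
  {"tx": 0, "ty": 0, "tz": -40, "spin": 0},
  {"tx": 0, "ty": 0, "tz": -50, "spin": 0},
  {"tx": 0, "ty": 0, "tz": -50, "spin": 0},
  {"tx": 0, "ty": 0, "tz": -12, "spin": 0},
  {"tx": 0, "ty": 0, "tz": 0, "spin": 0},
  {"tx": 0, "ty": 0, "tz": 0, "spin": 0},
], hand=64)

```text
t: 23.5
ee_pos: [0.4951, 0.2972, 0.253]
tool_rot: [2.906, 1.194, -0.004]
wrist_force: [-0.7, -0.5, -0.8]
opening: 0.0641
finger_force: 0.0
```

```bash
python3 w.py wr9 .040;python3 go.py .438 -.063 .26
```

```text
px [[366. 225.]] area 554.0 circ [545.1 172.3] r 24.9 rect [array([545.9, 172.5]), array([48. , 20.7]), np.float64(79.0)]
px [[421. 203.]] area 829.0 circ [603.6 153.7] r 30.0 rect [array([605.8, 153.7]), array([58.5, 26.9]), np.float64(84.4)]
px [[258. 180.]] area 1393.5 circ [496.  297.3] r 24.7 rect [array([496.4, 297.1]), array([47.7, 44.4]), np.float64(44.7)]
px [[358. 128.]] area 1486.5 circ [607.1 261.9] r 22.9 rect [array([606.7, 261.4]), array([42.1, 45.5]), np.float64(44.7)]
at [0.4949 0.2971 0.2523] yaw 44.7 shift [-293.8  216.    -6.8]  F [ 0.1  0.1 -0.7] open 64.1
```

play_rows([
  {"tx": -37, "ty": 27, "tz": 0, "spin": 0},
  {"tx": -37, "ty": 27, "tz": 0, "spin": 0},
  {"tx": -37, "ty": 27, "tz": 0, "spin": 0},
  {"tx": -37, "ty": 27, "tz": 0, "spin": 0},
  {"tx": -37, "ty": 27, "tz": 0, "spin": 0},
  {"tx": -37, "ty": 27, "tz": 0, "spin": 0},
  {"tx": -37, "ty": 27, "tz": 0, "spin": 0},
  {"tx": -35, "ty": 27, "tz": 0, "spin": 0},
  {"tx": 0, "ty": 0, "tz": 0, "spin": 0},
  {"tx": 0, "ty": 0, "tz": 0, "spin": 0},
  {"tx": 0, "ty": 0, "tz": 0, "spin": 0},
])

```text
t: 24.65
ee_pos: [0.4383, -0.0619, 0.2536]
tool_rot: [-2.904, -1.194, 0.003]
wrist_force: [0.7, -0.0, 0.2]
opening: 0.0638
finger_force: 0.0
```

```bash
python3 w.py wr10 .038;python3 go.py .438 -.063 .26; python3 - <<'E'
from h import *
d=np.load('wr10.npz');im,K,e,A=[d[k] for k in('im','K','e','A')]
g=cv2.cvtColor(im,cv2.COLOR_RGB2GRAY)[:225]
m=cv2.morphologyEx(cv2.inRange(g,0,45),cv2.MORPH_OPEN,np.ones((3,3)))
for k in cv2.findContours(m,cv2.RETR_EXTERNAL,cv2.CHAIN_APPROX_NONE)[0]:
    if cv2.contourArea(k)>150:
        P=np.array([ray(p[0],K,e,A,.058)[:2] for p in k],np.float32)*1000
        print('dark',k.mean(0),[np.round(v,1) for v in cv2.minEnclosingCircle(P)])
E
```

```text
px [[262. 172.]] area 441.5 circ [445.6 -62.5] r 20.5 rect [array([449.3, -59.5]), array([30.7, 38.7]), np.float64(38.9)]
at [ 0.4385 -0.0616  0.2539] yaw 44.8 shift [-1.3  0.6 -6.1]  F [-0.7 -0.1  1. ] open 64.0
dark [[261.47126437 181.        ]] [array([444.5, -62.5]), np.float64(15.8)]
dark [[105.20229008  18.94656489]] [array([464.5, 145.3]), np.float64(51.5)]
```

View pics/wr10.png

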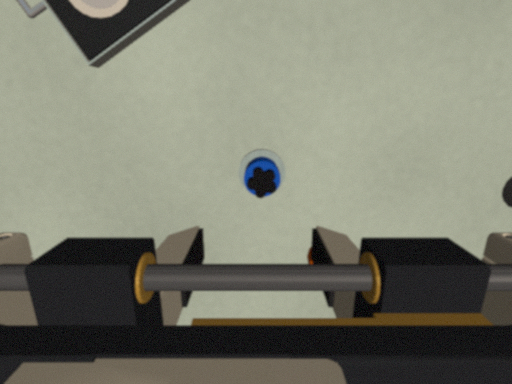

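The chuck is at px (262,177). Its hub and knob circles agree on (445,-62.5) mm. I'll grasp the hub.

play_rows([
  {"tx": 3.8, "ty": 5, "tz": 45, "spin": 0},
  {"tx": 0, "ty": 0, "tz": 45, "spin": 0},
  {"tx": 0, "ty": 0, "tz": 45, "spin": 0},
  {"tx": 0, "ty": 0, "tz": 28, "spin": 0},
  {"tx": 0, "ty": 0, "tz": 13, "spin": 0},
  {"tx": 0, "ty": 0, "tz": 0, "spin": 0},
  {"tx": 0, "ty": 0, "tz": 0, "spin": 0},
  {"tx": 0, "ty": 0, "tz": 0, "spin": 0},
])

```text
t: 25.5
ee_pos: [0.4455, -0.0633, 0.0796]
tool_rot: [2.904, 1.196, 0.002]
wrist_force: [0.8, 0.5, 0.7]
opening: 0.064
finger_force: 0.0
```

```bash
python3 go.py .4448 -.0625 .078
```

```text
at [ 0.4455 -0.0633  0.0796] yaw 44.8 shift [ 0.  -1.1  1.6]  F [0.8 0.5 0.7] open 64.0
```

play_rows([
  {"tx": 0, "ty": 0, "tz": 0, "spin": 0},
  {"tx": 0, "ty": 0, "tz": 0, "spin": 0},
  {"tx": 0, "ty": 0, "tz": 0, "spin": 0},
  {"tx": 0, "ty": 0, "tz": 0, "spin": 0},
  {"tx": 0, "ty": 0, "tz": 0, "spin": 0},
], hand=30, force=30)

```text
t: 26.0
ee_pos: [0.4447, -0.0636, 0.079]
tool_rot: [-2.906, -1.194, 0.0]
wrist_force: [-1.9, 0.8, 5.9]
opening: 0.0395
finger_force: 30.0
```

```bash
python3 go.py .4698 .188 .18
```

```text
at [ 0.4447 -0.0636  0.079 ] yaw 44.7 shift [ 194.8 -161.3 -101. ]  F [-1.9  0.8  5.9] open 39.5
```

play_rows([
  {"tx": 0, "ty": 0, "tz": -15, "spin": 0},
  {"tx": 0, "ty": 0, "tz": -35, "spin": 0},
  {"tx": 0, "ty": 0, "tz": -40, "spin": 0},
  {"tx": 14.8, "ty": -11.3, "tz": -10, "spin": 0},
  {"tx": 30, "ty": -25, "tz": 0, "spin": 0},
  {"tx": 30, "ty": -25, "tz": 0, "spin": 0},
  {"tx": 30, "ty": -25, "tz": 0, "spin": 0},
  {"tx": 30, "ty": -25, "tz": 0, "spin": 0},
  {"tx": 30, "ty": -25, "tz": 0, "spin": 0},
  {"tx": 30, "ty": -25, "tz": 0, "spin": 0},
  {"tx": 0, "ty": 0, "tz": 0, "spin": 0},
  {"tx": 0, "ty": 0, "tz": 0, "spin": 0},
])

```text
t: 27.2
ee_pos: [0.4694, 0.1884, 0.178]
tool_rot: [2.904, 1.198, -0.002]
wrist_force: [-0.3, -0.4, -3.3]
opening: 0.0395
finger_force: 30.0
```

```bash
python3 go.py .4698 .188 .095; python3 - <<'E'
from h import *
im,*_=snap('wrist'); save(im,'wr11.png')
E
```

```text
at [0.4694 0.1884 0.178 ] yaw 44.8 shift [ 0.1  0.6 83. ]  F [-0.3 -0.4 -3.3] open 39.5
```

View pics/wr11.png

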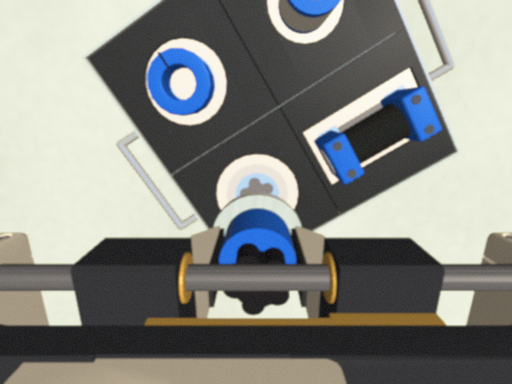

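The held chuck (px 258,245) lines up with the chuck pocket (257,188), and the collar, nip and roller are seated. I'll lower the chuck.

play_rows([
  {"tx": 0, "ty": 0.5, "tz": 20, "spin": 0},
  {"tx": 0, "ty": 0, "tz": 25, "spin": 0},
  {"tx": 0, "ty": 0, "tz": 18, "spin": 0},
  {"tx": 0, "ty": 0, "tz": 10, "spin": 0},
  {"tx": 0, "ty": 0, "tz": 4, "spin": 0},
  {"tx": 0, "ty": 0, "tz": 1, "spin": 0},
  {"tx": 0, "ty": 0, "tz": 0, "spin": 0},
  {"tx": 0, "ty": 0, "tz": 0, "spin": 0},
  {"tx": 0, "ty": 0, "tz": 0, "spin": 0},
])

```text
t: 28.15
ee_pos: [0.4706, 0.1877, 0.1013]
tool_rot: [2.905, 1.195, 0.002]
wrist_force: [-0.2, 0.0, -2.8]
opening: 0.0394
finger_force: 30.0
```

```bash
python3 go.py .4698 .188 .095
```

```text
at [0.4706 0.1877 0.1013] yaw 44.7 shift [-0.4 -0.7  6.3]  F [-0.2  0.  -2.8] open 39.4
```

play_rows([
  {"tx": 0, "ty": 0, "tz": 2.5, "spin": 0},
  {"tx": 0, "ty": 0, "tz": 1.5, "spin": 0},
  {"tx": 0, "ty": 0, "tz": 1, "spin": 0},
  {"tx": 0, "ty": 0, "tz": 0.5, "spin": 0},
  {"tx": 0, "ty": 0, "tz": 0.5, "spin": 0},
  {"tx": 0, "ty": 0, "tz": 0, "spin": 0},
  {"tx": 0, "ty": 0, "tz": 0, "spin": 0},
])

```text
t: 28.85
ee_pos: [0.4701, 0.1876, 0.095]
tool_rot: [2.906, 1.194, -0.0]
wrist_force: [-2.4, -1.2, 4.2]
opening: 0.0394
finger_force: 30.0
```

play_rows([
  {"tx": 0, "ty": 0, "tz": 0, "spin": 0},
  {"tx": 0, "ty": 0, "tz": 0, "spin": 0},
  {"tx": 0, "ty": 0, "tz": 0, "spin": 0},
  {"tx": 0, "ty": 0, "tz": -15, "spin": 0},
  {"tx": 0, "ty": 0, "tz": -40, "spin": 0},
  {"tx": 0, "ty": 0, "tz": -45, "spin": 0},
  {"tx": 0, "ty": 0, "tz": -45, "spin": 0},
  {"tx": -25, "ty": 35, "tz": -15, "spin": 0},
  {"tx": -25, "ty": 40, "tz": 0, "spin": 0},
  {"tx": -25, "ty": 40, "tz": 0, "spin": 0},
  {"tx": 0, "ty": 0, "tz": 0, "spin": 0},
  {"tx": 0, "ty": 0, "tz": 0, "spin": 0},
], hand=64)

```text
t: 30.05
ee_pos: [0.4979, 0.0523, 0.2545]
tool_rot: [-2.907, -1.19, 0.0]
wrist_force: [-0.0, -0.3, 0.5]
opening: 0.0642
finger_force: 0.0
```

```bash
python3 - <<'E'
from h import *
a,*_=snap('top'); b,*_=snap('scene')
f=lambda i,s:cv2.resize(i,s,interpolation=cv2.INTER_CUBIC)
save(np.vstack([f(a[120:260,90:410],(640,280)),f(b[140:260,60:440],(640,280))]),'fin.png')
print(status.state()['ee_pos'],status.state()['wrist_force'])
E
```

```text
[0.49756545 0.05393877 0.25448445] [-0.06646433  1.2389479  -0.40956854]
```

View pics/fin.png

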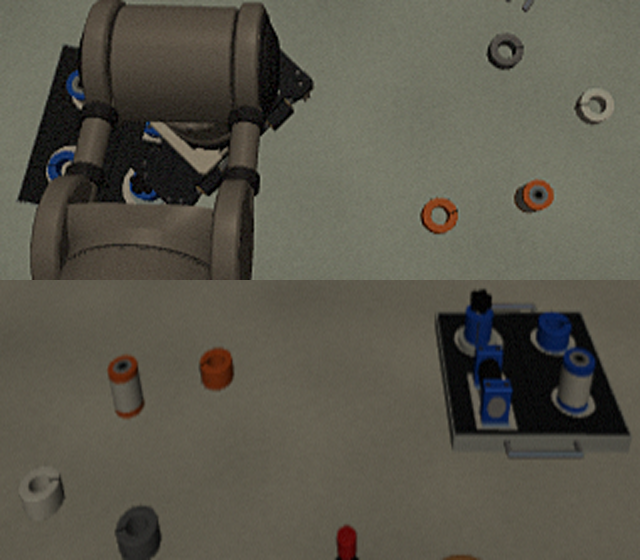

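The scene view shows all four parts upright in their pockets: chuck (478,320), collar (553,333), nip (490,385) and roller (575,380). The orange, white and grey look-alikes haven't moved, and the arm is clear, so I'm handing it in.

```bash
python3 -c "
from rig import arm; print(arm.job_done())"
```

```text
the job is handed in; nothing more can be done
None
```

The blue kit is made up and handed in at about 30 s: roller, nip cartridge, collar and chuck each stand upright in their own pocket, set down in the order asked, and the look-alikes were not touched.

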